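# Pop open the blue nozzle cassette with the release pin

## Task

The spring tray of the cassette with the blue cover is latched shut. Take the yellow-handled release pin out of its stand, push it straight down through the hole in the blue cover to trip the latch inside so that the tray springs out, then put the pin back upright in its own stand and let go. Leave the orange cassette shut.

Things in the scene. Friction and masses are not known exactly. Their poses are not given: they have to be found in the camera images.
- release_pin_grip (a point): Centre of the release pin's yellow handle: an upright round grip 24 mm across, 60 mm long. Below it a steel collar 50 mm across, 6 mm thick, then a shank 8 mm across, 44 mm long. z points up the pin. Tip 80 mm, collar's underside 36 mm below this point. 160 g. Stands in its stand at the start. Not the red-handled bolt with the thick 36 mm shank in a like stand on the other side.
- pin_stand_hole (a point): Centre of the hole's mouth in the release pin's stand, level with the stand's top: a fixed steel block 80 x 80 mm, 60 mm high, with an upright hole 28 mm across right through. When seated, the pin stands upright with its collar flat on the block, handle centre 36 mm above this point.
- blue_box_hole (a point): Centre of the access hole, 28 mm across, in the blue cover, level with its top face, 80 mm above the table, 40 mm behind the cover's middle. Cassette: fixed grey housing 160 x 110 x 80 mm, cover 6 mm thick, blue tray front. The tray comes out along -x; z up. A like cassette with orange cover and tray front stands beside it. 30 mm straight below this point lies the latch plate, 36 x 44 mm.
- blue_box_tray (a joint): How far the blue cassette's tray (with brass nozzles) is out, in m: 0 latched shut, 0.06 fully sprung out; a spring drives it out and holds it there. The latch plate under the hole moves from 4 N and frees the tray once pressed down 6 mm (5 N); pushed in until its collar nearly meets the cover, the pin presses it 12 to 14 mm (7 N).
- orange_box_tray (a joint): The same for the orange cassette's tray: 0 shut, 0.06 out. It must stay shut.
Not all that is in view belongs to the job. What is shaped like the part that bears blue_box_hole but green is not meant.

How it is judged:
On the way:
1. the held pin is upright in the blue cover's hole, tip at the latch plate, as the blue tray comes out (value of joint blue_box_tray above 0.01 m and horizontal distance between release_pin_grip and blue_box_hole below 0.03 m and z of release_pin_grip in the frame of blue_box_hole below 0.052 m and angle between release_pin_grip's own z axis and vertical below 0.35 rad and distance between the grasp point and release_pin_grip below 0.06 m).
At the end, for the whole second after the job is handed in: The blue tray is out by more than 50 mm of its 60 mm, the orange tray is still shut (under 10 mm), and the release pin stands in its own stand, released: handle centre within 18 mm of the hole's axis and 30 to 42 mm above the stand's top, tilted less than 10 degrees (value of joint blue_box_tray above 0.05 m and value of joint orange_box_tray below 0.01 m and horizontal distance between release_pin_grip and pin_stand_hole below 0.018 m and z of release_pin_grip in the frame of pin_stand_hole between 0.03 and 0.042 m and angle between release_pin_grip's own z axis and vertical below 0.17 rad); the robot touches nothing.
It fails at once if the orange tray comes out by more than 10 mm (value of joint orange_box_tray above 0.01 m).
It also fails if it takes over 48 s, if anything falls off the work surface, if the arm or the gripper's body presses on something with over 40 N, if the wrist force passes 120 N, or if a joint passes its speed limit or range.

## Robot

A 7-joint arm with a two-finger parallel gripper is mounted at the origin on the work surface. World frame = base frame: x ahead of the robot, y to its left, z up, the work surface at z = 0. Lengths are in m, angles in rad, forces in N, time in s.
With the tool pointing down it reaches from about 0.4 to 0.9 m from the base axis. Payload 5.6 kg.
Tool frame: the origin (TCP) lies between the finger pads; the fingertips stand 19 mm ahead of it and the grasp point (between the pads) is the TCP; z points along the fingers, y is the direction in which the jaws open and shut (so a half turn about z gives the same grasp; the last joint's range is limited). The gripper opens to 92 mm and grips with 3 to 60 N. Pads are 20 mm wide; open, the fingers measure 128 mm over their backs; the gripper's body (75 mm by 189 mm) begins 69 mm behind the grasp point.
Start: joints at [1.135, 0.468, -0.012, 1.603, 0.006, 1.071, -0.056], TCP at [0.249, -0.601, 0.234] pointing down, gripper open.
Joint ranges: [-2.53, 2.53], [-0.31, 2.02], [-1.57, 1.55], [0.28, 2.44], [-1.29, 4.43], [0.15, 1.84], [-2.92, 2.92]. Speed limits (rad/s): [2.57, 2.57, 3.14, 3.14, 3.14, 3.14, 3.14].

## Interface

Orientations are given as a unit quaternion [x, y, z, w].
In Python, from station import arm, grab_frame, order gives the robot as it stands. The module is installed in compiled form; this text tells all that it offers.
- The arm moves only by the tool jog_arm, never from a script. Its argument "increments" is a list of rows, each an object of numbers: "tx", "ty", "tz": the shift along the tool's x, y, z in cm; "rx", "ry", "rz": the turn, a rotation vector about the tool's x, y, z in degrees; "claw": the finger opening in cm, from 0 to 9.19. A call has 1 to 5 rows; each row is the pose to reach, as a shift and turn from the pose commanded when the call began, along the tool's axes at that moment; what a row does not reach only later rows make up. A row lasts 1/12 s, in which the tool goes at most 41.7 mm and 7.16 degrees, less where a joint would pass 70% of its speed; a pose out of reach is approached as far as the arm can. A call with a gripper value outside its range is refused whole. The fingers move at their own pace and stop on an object; "newtons" is the grip in N (left out, the last holds). Time passes only in rows, so rows that repeat a pose let the fingers close. It gives the time, the measured TCP pose, the force and the opening at its end, in the units of the state.
- arm.read_state(): the state, without advancing time (a new reading comes with each control period).
- grab_frame(name): name is "scene" or "side" or "wrist"; returns a dict with "image" (480x640x3 uint8, blue, green, red), "fx", "fy", "cx", "cy" (pixels), "dist_coeffs" ([k1, k2, p1, p2, k3] as OpenCV has them; the pictures are not rectified), "rvec" (rotation vector, rad) and "tvec" (3), from world to camera coordinates, as OpenCV has them. Camera axes: x right, y down, z forward; pixel columns grow to the right and rows downward; lengths in m; the calibration is good to about 2 mm. A picture is of the moment at which its call begins. There is no depth.
- order.close_job(): hands the job in, once; it reports no verdict.
The state is a dict: "t": time; "joint_positions": joint angles; "qd": joint speeds; "effort": joint torques, N m; "eef_pos": TCP position; "ee_rot": TCP orientation; "contact_force": force on the tool from outside, world axes, zero at the start; "moment": the same for the moment, N m; "opening": finger opening in m.
Only numpy, scipy, OpenCV 4.12 (cv2) and the standard library are available. Lean on these libraries where they do the work, as an engineer would, in place of code of your own. Each camera call takes 0.05 s, during which the arm holds its last target.

## Working session

There is one attempt and no reset: what is moved stays moved. The work goes in short steps, Python scripts to look and compute and a tool call to move; the robot and the scene stay as the last step left them, time stands still between calls to the robot, and variables do not carry over. Pictures are saved under pics/ and viewed, and the job is handed in when it is done.

Besides the shell and the picture viewer there is one more tool, called as name([rows], argument=value, ...), one row to a line, values as JSON. jog_arm: Moves the arm, as the interface text tells. Its arguments: {"type":"object","properties":{"increments":{"type":"array"},"newtons":{"type":"number"}},"required":["increments"]}

```bash
mkdir -p pics; cat > h.py <<'E'
import numpy as np,cv2
from station import arm,grab_frame,order
def cal(f):
    K=np.array([[f['fx'],0,f['cx']],[0,f['fy'],f['cy']],[0,0,1.]]);d=np.array(f['dist_coeffs'],float)
    R=cv2.Rodrigues(np.array(f['rvec'],float))[0];t=np.array(f['tvec'],float).reshape(3)
    return K,d,R,t
def ray(f,uv):
    K,d,R,t=cal(f)
    p=cv2.undistortPoints(np.array(uv,float).reshape(-1,1,2),K,d).reshape(-1,2)
    v=np.c_[p,np.ones(len(p))]@R
    return -R.T@t,v
def onplane(f,uv,z):
    o,v=ray(f,uv);return o+v*((z-o[2])/v[:,2])[:,None]
def proj(f,P):
    K,d,R,t=cal(f)
    return cv2.projectPoints(np.array(P,float).reshape(-1,3),cv2.Rodrigues(R)[0],t,K,d)[0].reshape(-1,2)
E
python3 - <<'E'
from h import *
import pickle
fs={}
for n in ['scene','side','wrist']:
    fs[n]=grab_frame(n);cv2.imwrite(f'pics/{n}0.png',fs[n]['image']);o,v=ray(fs[n],[[320,240]]);print(n,o,v)
pickle.dump(fs,open('f0.pkl','wb'))
print(arm.read_state())
E
```

```text
scene [ 1.09639408 -0.65142526  0.9930912 ] [[-0.52677742  0.49496947 -0.69132775]]
side [0.06658506 0.71505424 0.65917078] [[ 0.35317417 -0.72500397 -0.59156791]]
wrist [ 0.31627995 -0.57309046  0.38343361] [[-0.22968371 -0.11033106 -0.96714144]]
{'t': 0.15, 'joint_positions': array([ 1.1350067 ,  0.46819439, -0.01162353,  1.60339167,  0.0060229 ,
        1.07139365, -0.05627339]), 'qd': array([ 0.00098841, -0.00204594, -0.00083033, -0.00417011,  0.00090617,
        0.001325  , -0.00227197]), 'effort': array([ 7.13905574e-04, -5.20951474e+01, -1.21172032e-02, -2.43977487e+01,
       -5.66328980e-02,  1.52055232e-02,  1.40917159e-04]), 'eef_pos': array([ 0.24858941, -0.60013803,  0.23285496]), 'ee_rot': array([ 9.80777111e-01,  1.95130214e-01, -1.87465536e-04, -6.49938042e-04]), 'contact_force': array([ 0.59531473, -0.95297209,  0.52754427]), 'moment': array([-0.02902687,  0.0294844 ,  0.06738863]), 'opening': 0.09205991312745287}
```

View pics/scene0.png

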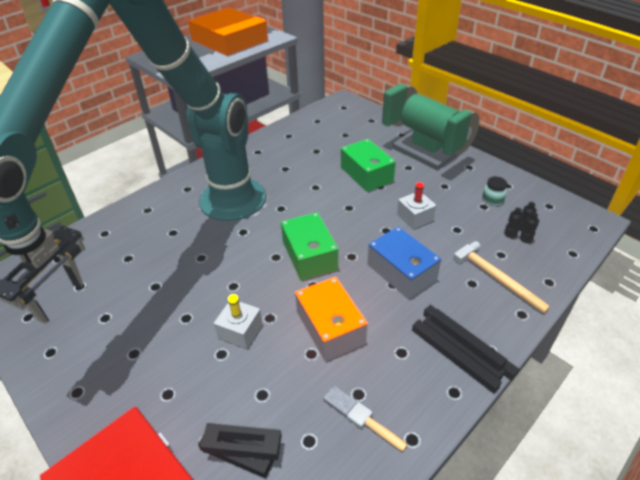

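View pics/side0.png

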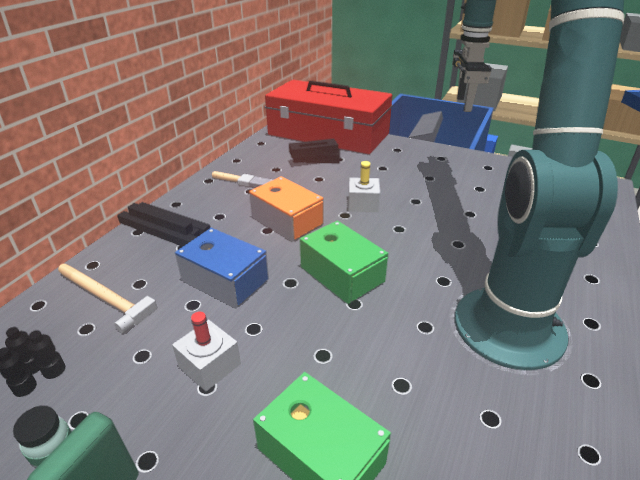

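View pics/wrist0.png

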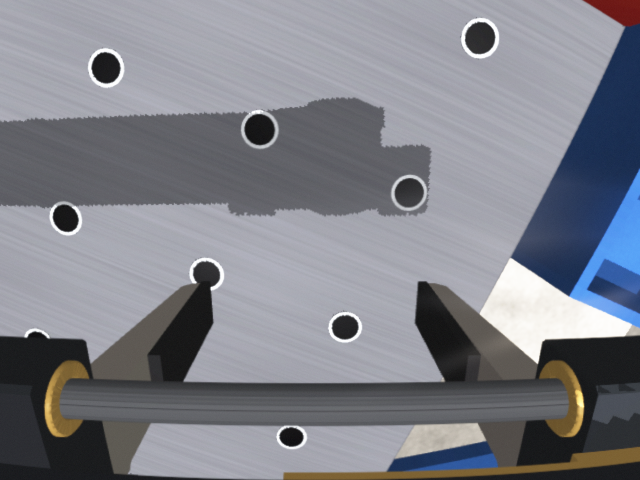

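The scene view shows the yellow pin at about (234,305) in its stand, the blue cover's hole near (416,262), and the orange cassette between them. In the side view they are at (365,172) and (207,246). Next I measure them.

```bash
python3 - <<'E'
from h import *
import pickle
fs=pickle.load(open('f0.pkl','rb'))
roi={'scene':dict(y=(215,285,255,325),b=(360,220,445,300)),'side':dict(y=(350,155,380,190),b=(170,225,275,305))}
P={}
for n in ['scene','side']:
    f=fs[n];im=f['image'];hsv=cv2.cvtColor(im,cv2.COLOR_BGR2HSV)
    def m(lo,hi,r):
        k=cv2.inRange(hsv,lo,hi);z=np.zeros_like(k);z[r[1]:r[3],r[0]:r[2]]=k[r[1]:r[3],r[0]:r[2]];return z
    y=m((20,120,80),(35,255,255),roi[n]['y']);ys,xs=np.nonzero(y);print(n,'yellow',xs.mean(),ys.mean(),xs.min(),xs.max(),ys.min(),ys.max(),len(xs))
    P[n]=[xs.mean(),ys.mean()]
    b=m((105,150,100),(125,255,255),roi[n]['b'])
    c=max(cv2.findContours(b,cv2.RETR_CCOMP,cv2.CHAIN_APPROX_NONE)[0],key=cv2.contourArea)
    cs,h=cv2.findContours(b,cv2.RETR_CCOMP,cv2.CHAIN_APPROX_NONE)
    for q,hh in zip(cs,h[0]):
        if cv2.contourArea(q)>15:
            M=cv2.moments(q);u=[M['m10']/M['m00'],M['m01']/M['m00']]
            print('hole' if hh[3]>=0 else 'outer',cv2.contourArea(q),u,onplane(f,[u],.08))
            if hh[3]<0:
                r=cv2.approxPolyDP(q,4,True).reshape(-1,2);print(r.tolist(),onplane(f,r,.08).round(4).tolist())
    cv2.imwrite(f'pics/c_{n}.png',cv2.resize(im[roi[n]['b'][1]-10:roi[n]['b'][3]+10,roi[n]['b'][0]-10:roi[n]['b'][2]+10],None,fx=6,fy=6))
    s=(195,285,280,360) if n=='scene' else (335,150,395,220)
    cv2.imwrite(f'pics/s_{n}.png',cv2.resize(im[s[1]:s[3],s[0]:s[2]],None,fx=7,fy=7))
o1,v1=ray(fs['scene'],[P['scene']]);o2,v2=ray(fs['side'],[P['side']])
A=np.c_[v1[0],-v2[0]];s=np.linalg.lstsq(A,o2-o1,rcond=None)[0]
print(o1+v1[0]*s[0],o2+v2[0]*s[1])
E
```

```text
scene yellow 233.95628415300547 304.46994535519127 228 239 294 316 183
outer 1652.5 [404.63983862834084, 252.58678769541098] [[0.59230506 0.12237944 0.08      ]]
[[372, 246], [411, 278], [439, 260], [402, 230], [386, 232]] [[0.5152, 0.0817, 0.08], [0.6589, 0.0638, 0.08], [0.6725, 0.1628, 0.08], [0.533, 0.1856, 0.08], [0.5068, 0.1491, 0.08]]
hole 28.5 [410.84795321637426, 274.2046783625731] [[0.65082297 0.07352164 0.08      ]]
hole 100.0 [414.70166666666665, 260.6983333333333] [[0.6290963  0.11733495 0.08      ]]
side yellow 364.6788321167883 173.65693430656935 361 369 163 184 137
[ 0.42294712 -0.29970185  0.09473545] [ 0.42716924 -0.29701471  0.09262242]
```

```bash
python3 - <<'E'
import cv2,numpy as np
a=[cv2.resize(cv2.imread(f'pics/{p}_{n}.png'),(400,300)) for p in 'cs' for n in ['scene','side']]
cv2.imwrite('pics/mont.png',np.vstack([np.hstack(a[:2]),np.hstack(a[2:])]))
E
```

```text
(no output)
```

View pics/mont.png

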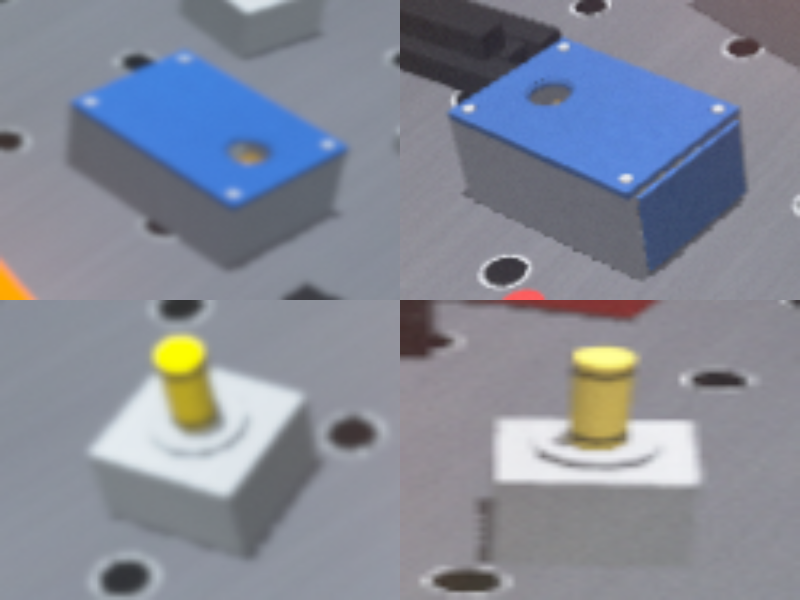

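The montage shows the blue hole well inside the cover, nearer the far end, with the pin upright in its stand. I'll refine the numbers and work out the first move.

```bash
cat >> h.py <<'E'
from scipy.spatial.transform import Rotation as Ro
def to(p,q=None):
    s=arm.read_state();R=Ro.from_quat(s['ee_rot'])
    print('t',s['t'],'pos',s['eef_pos'].round(4),'F',s['contact_force'].round(1),'op',round(s['opening'],4),'tiltz',R.as_matrix()[:,2].round(4))
    print('shift cm',(100*R.inv().apply(np.array(p)-s['eef_pos'])).round(2),'dist',np.linalg.norm(np.array(p)-s['eef_pos']).round(3))
E
python3 - <<'E'
from h import *
import pickle
fs=pickle.load(open('f0.pkl','rb'))
f=fs['side'];im=f['image'];hsv=cv2.cvtColor(im,cv2.COLOR_BGR2HSV)
print(hsv[246,230],hsv[246,207],hsv[242,200])
b=cv2.inRange(hsv,(100,90,125),(130,255,255))
cs,h=cv2.findContours(b[225:305,170:275],cv2.RETR_CCOMP,cv2.CHAIN_APPROX_NONE,offset=(170,225))
for q,hh in zip(cs,h[0]):
    if cv2.contourArea(q)>15:
        M=cv2.moments(q);u=[M['m10']/M['m00'],M['m01']/M['m00']];print(hh[3],cv2.contourArea(q),u,onplane(f,[u],.08))
for n,u in [('scene',[[238,317]]),('side',[[364.7,183]])]: print(n,onplane(fs[n],u,.066))
# top centre of handle
for n,u in [('scene',[[233.2,299.2]]),('side',[[365,164]])]: print(n,onplane(fs[n],u,.126))
to([.425,-.298,.234])
E
```

```text
[110 146 215] [117  24 107] [110 151 209]
-1 56.5 [250.84070796460176, 266.91150442477874] [[0.49800899 0.1473028  0.08      ]]
-1 2366.0 [220.49225133840517, 252.799168779938] [[0.58103589 0.13587228 0.08      ]]
2 16.0 [230.0, 274.0] [[0.52334257 0.18380757 0.08      ]]
2 16.0 [259.0, 251.0] [[0.51105274 0.09553231 0.08      ]]
2 16.5 [181.14141414141412, 250.79797979797976] [[0.66126257 0.16668527 0.08      ]]
2 78.0 [206.42307692307693, 246.26923076923077] [[0.62208517 0.13028888 0.08      ]]
scene [[ 0.4382801  -0.30477005  0.066     ]]
side [[ 0.42489748 -0.29513366  0.066     ]]
scene [[ 0.43293078 -0.30380134  0.126     ]]
side [[ 0.42432394 -0.2871842   0.126     ]]
t 0.15 pos [ 0.2486 -0.6001  0.2329] F [ 0.6 -1.   0.5] op 0.0921 tiltz [-6.0e-04  1.2e-03 -1.0e+00]
shift cm [ 27.86 -21.16  -0.09] dist 0.35
```

jog_arm([
  {"tx":3.1,"ty":-2.4},
  {"tx":6.2,"ty":-4.7},
  {"tx":9.3,"ty":-7.1},
  {"tx":12.4,"ty":-9.4},
  {"tx":15.5,"ty":-11.8},
])

```text
schema error: expected keys tx, ty, tz, rx, ry, rz, claw
```

jog_arm([
  {"tx":3.1,"ty":-2.4},
  {"tx":6.2,"ty":-4.7},
  {"tx":9.3,"ty":-7.1},
  {"tx":12.4,"ty":-9.4},
  {"tx":12.4,"ty":-9.4},
])

```text
schema error: expected keys tx, ty, tz, rx, ry, rz, claw
```

```bash
python3 - <<'E'
from h import *
import pickle
f=grab_frame('wrist');cv2.imwrite('pics/w1.png',f['image']);pickle.dump(f,open('w1.pkl','wb'))
to([.428,-.299,.234])
E
```

```text
t 0.2 pos [ 0.2486 -0.6002  0.233 ] F [-0.4 -1.   0. ] op 0.0919 tiltz [-5.e-04  9.e-04 -1.e+00]
shift cm [ 28.1  -20.96  -0.08] dist 0.351
```

View pics/w1.png

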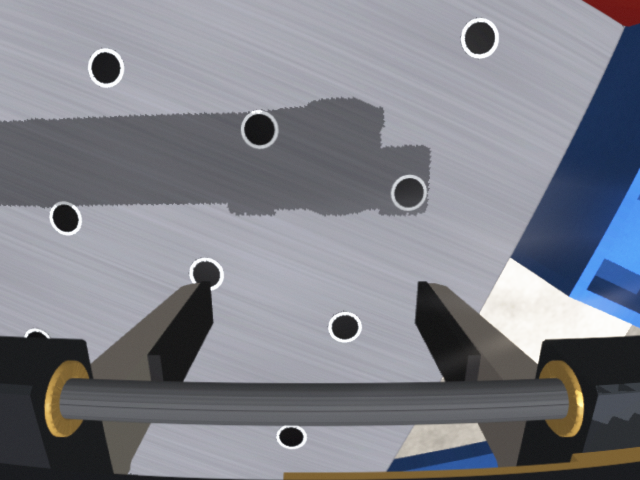

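Every row needs all seven keys. The arm hasn't moved.

jog_arm([
  {"tx":3.1,"ty":-2.4,"tz":0,"rx":0,"ry":0,"rz":0,"claw":9.19},
  {"tx":6.2,"ty":-4.7,"tz":0,"rx":0,"ry":0,"rz":0,"claw":9.19},
  {"tx":9.3,"ty":-7.1,"tz":0,"rx":0,"ry":0,"rz":0,"claw":9.19},
  {"tx":12.4,"ty":-9.4,"tz":0,"rx":0,"ry":0,"rz":0,"claw":9.19},
  {"tx":15.5,"ty":-11.8,"tz":0,"rx":0,"ry":0,"rz":0,"claw":9.19},
])

```text
t: 0.62
eef_pos: [0.3473, -0.4305, 0.2335]
ee_rot: [0.981, 0.195, -0.0, 0.0]
contact_force: [1.0, 0.5, 0.1]
opening: 0.0917
```

jog_arm([
  {"tx":3.1,"ty":-2.4,"tz":0,"rx":0,"ry":0,"rz":0,"claw":9.19},
  {"tx":6.2,"ty":-4.7,"tz":0,"rx":0,"ry":0,"rz":0,"claw":9.19},
  {"tx":9.3,"ty":-7.1,"tz":0,"rx":0,"ry":0,"rz":0,"claw":9.19},
  {"tx":12.4,"ty":-9.4,"tz":0,"rx":0,"ry":0,"rz":0,"claw":9.19},
  {"tx":12.4,"ty":-9.4,"tz":0,"rx":0,"ry":0,"rz":0,"claw":9.19},
])

```text
t: 1.03
eef_pos: [0.4297, -0.2901, 0.2338]
ee_rot: [0.98, 0.201, 0.001, -0.001]
contact_force: [1.1, 0.2, -0.0]
opening: 0.0919
```

```bash
python3 - <<'E'
from h import *
import pickle
f=grab_frame('wrist');cv2.imwrite('pics/w2.png',f['image']);pickle.dump(f,open('w2.pkl','wb'))
to([.428,-.299,.234])
E
```

```text
t 1.0833 pos [ 0.4277 -0.2938  0.2338] F [-0.1 -1.2  0.4] op 0.092 tiltz [ 0.001  0.001 -1.   ]
shift cm [-0.18  0.49 -0.02] dist 0.005
```

View pics/w2.png

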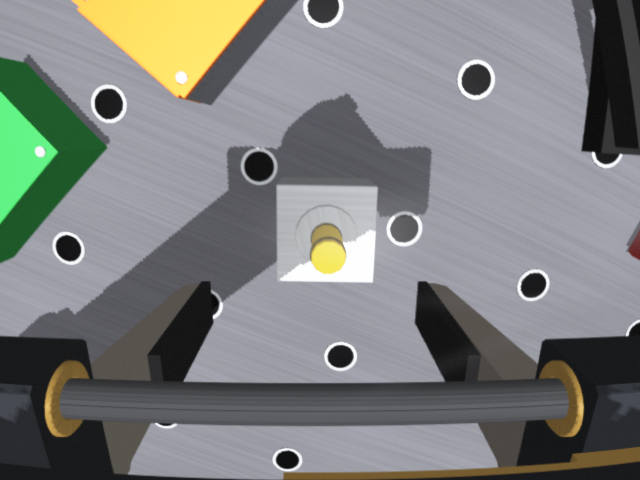

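The wrist view shows the stand square to the jaws, with its top face spanning (277–378, 185–282) and the handle's top at about (328,255). I'll cast rays from these.

```bash
python3 - <<'E'
from h import *
import pickle
f=pickle.load(open('w2.pkl','rb'))
print('top',onplane(f,[[328,255.5]],.126))
c=onplane(f,[[277,185],[378,186],[373,282],[277,282]],.06);print(c.round(4).tolist(),c.mean(0))
print(np.linalg.norm(np.diff(c,axis=0),axis=1))
fs=pickle.load(open('f0.pkl','rb'))
# table marks compare: wrist vs others
for u in [[324,9],[476,79],[533,284],[341,356],[404,229]]:
    p=onplane(f,[u],0);print(p.round(4),proj(fs['scene'],p).round(1),proj(fs['side'],p).round(1))
to([.428,-.299,.234])
E
```

```text
top [[ 0.42877703 -0.3013685   0.126     ]]
[[0.4488, -0.251, 0.06], [0.4795, -0.3246, 0.06], [0.4051, -0.3554, 0.06], [0.3733, -0.2812, 0.06]] [ 0.42667586 -0.30305369  0.06      ]
[0.07981964 0.08058774 0.08065193]
[[ 0.598  -0.2282  0.    ]] [[309.7 353.8]] [[296.6 201.5]]
[[ 0.5999 -0.3766  0.    ]] [[261.6 394.9]] [[319.2 178.2]]
[[ 0.4504 -0.5261  0.    ]] [[167.4 394.3]] [[382.6 167.3]]
[[ 0.2999 -0.3774  0.    ]] [[185.3 318.4]] [[416.  200.2]]
[[ 0.4489 -0.3769  0.    ]] [[220.6 354. ]] [[366.  188.8]]
t 1.0833 pos [ 0.4277 -0.2938  0.2338] F [-0.1 -1.2  0.4] op 0.092 tiltz [ 0.001  0.001 -1.   ]
shift cm [-0.18  0.49 -0.02] dist 0.005
```

jog_arm([
  {"tx":0.2,"ty":0.3,"tz":2,"rx":0,"ry":0,"rz":0,"claw":9.19},
  {"tx":0.2,"ty":0.3,"tz":4,"rx":0,"ry":0,"rz":0,"claw":9.19},
  {"tx":0.2,"ty":0.3,"tz":6,"rx":0,"ry":0,"rz":0,"claw":9.19},
  {"tx":0.2,"ty":0.3,"tz":7.5,"rx":0,"ry":0,"rz":0,"claw":9.19},
  {"tx":0.2,"ty":0.3,"tz":7.5,"rx":0,"ry":0,"rz":0,"claw":9.19},
])

```text
t: 1.5
eef_pos: [0.4257, -0.3001, 0.1556]
ee_rot: [0.981, 0.194, -0.002, -0.002]
contact_force: [-1.1, 0.7, -0.5]
opening: 0.0923
```

```bash
python3 - <<'E'
from h import *
import pickle
to([.4285,-.300,.098])
fs=pickle.load(open('f0.pkl','rb'))
for n,roi in [('scene',(250,170,480,400)),('side',(100,160,420,400))]:
    f=fs[n];g=cv2.cvtColor(f['image'],cv2.COLOR_BGR2GRAY);m=cv2.inRange(g,0,60)
    for c in cv2.findContours(m,cv2.RETR_EXTERNAL,cv2.CHAIN_APPROX_NONE)[0]:
        a=cv2.contourArea(c);(x,y),(w,h),_=cv2.minAreaRect(c)
        if 20<a<200 and roi[0]<x<roi[2] and roi[1]<y<roi[3]:
            p=onplane(f,[[x,y]],0)[0];gr=np.round((p[:2]-[0,.075])/.15)*.15+[0,.075];print(n,round(x),round(y),a,p[:2].round(4),((p[:2]-gr)*1000).round(1))
E
```

```text
t 1.5 pos [ 0.4257 -0.3001  0.1556] F [-1.1  0.7 -0.5] op 0.0923 tiltz [-0.0054  0.0027 -1.    ]
shift cm [0.28 0.13 5.76] dist 0.058
scene 262 395 36.5 [ 0.5998 -0.3762] [-0.2 -1.2]
scene 358 394 34.0 [ 0.7504 -0.2251] [ 0.4 -0.1]
scene 454 392 44.0 [ 0.9005 -0.0761] [ 0.5 -1.1]
scene 311 354 20.5 [ 0.6007 -0.2264] [ 0.7 -1.4]
scene 402 352 29.5 [ 0.7503 -0.0751] [ 0.3 -0.1]
side 401 385 107.0 [0.1506 0.2269] [0.6 1.9]
side 322 356 72.0 [0.3012 0.2275] [1.2 2.5]
side 142 356 90.5 [0.6006 0.3765] [0.6 1.5]
side 253 328 71.5 [0.451  0.2266] [1.  1.6]
side 193 305 53.0 [0.6    0.2262] [-0.   1.2]
side 354 304 49.5 [0.2992 0.0781] [-0.8  3.1]
side 139 284 41.0 [0.7497 0.2274] [-0.3  2.4]
side 290 283 48.0 [0.4502 0.0782] [0.2 3.2]
side 399 229 25.5 [ 0.2995 -0.2216] [-0.5  3.4]
```

```bash
python3 - <<'E'
from h import *
import pickle
fs=pickle.load(open('f0.pkl','rb'))
a,b=[[414.7,260.7]],[[206.4,246.3]]
o1,v1=ray(fs['scene'],a);o2,v2=ray(fs['side'],b)
s=np.linalg.lstsq(np.c_[v1[0],-v2[0]],o2-o1,rcond=None)[0];print(o1+v1[0]*s[0],o2+v2[0]*s[1])
p=np.array([.6256,.1236,.08]);print(proj(fs['scene'],p),proj(fs['side'],p))
for n,R in [('scene',(395,245,440,280)),('side',(185,232,230,262))]:
    im=fs[n]['image'];hsv=cv2.cvtColor(im,cv2.COLOR_BGR2HSV)
    c=im[R[1]:R[3],R[0]:R[2]];cv2.imwrite(f'pics/z_{n}.png',cv2.resize(c,None,fx=9,fy=9,interpolation=cv2.INTER_NEAREST))
x=[cv2.resize(cv2.imread(f'pics/z_{n}.png'),(400,300)) for n in('scene','side')];cv2.imwrite('pics/z.png',np.hstack(x))
E
```

```text
[0.6258391  0.12268661 0.07363441] [0.62786286 0.12429442 0.07395235]
[[415.114332   258.74944182]] [[207.0126922  244.15875134]]
```

View pics/z.png

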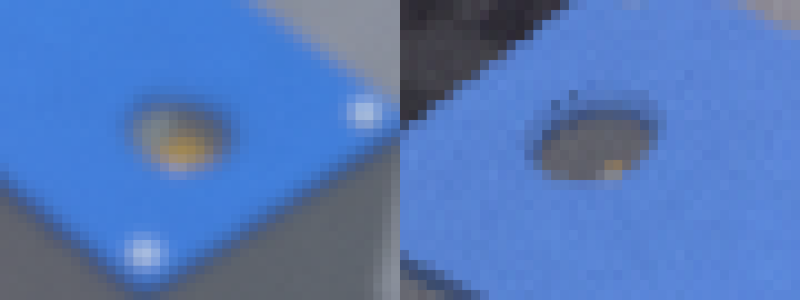

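jog_arm([
  {"tx":0.3,"ty":0.1,"tz":2,"rx":0,"ry":0,"rz":0,"claw":9.19},
  {"tx":0.3,"ty":0.1,"tz":4,"rx":0,"ry":0,"rz":0,"claw":9.19},
  {"tx":0.3,"ty":0.1,"tz":5.6,"rx":0,"ry":0,"rz":0,"claw":9.19},
  {"tx":0.3,"ty":0.1,"tz":5.6,"rx":0,"ry":0,"rz":0,"claw":9.19},
  {"tx":0.3,"ty":0.1,"tz":5.6,"rx":0,"ry":0,"rz":0,"claw":9.19},
])

```text
t: 1.92
eef_pos: [0.4312, -0.3004, 0.1028]
ee_rot: [0.981, 0.195, -0.0, -0.0]
contact_force: [0.4, -0.6, 0.9]
opening: 0.092
```

```bash
python3 - <<'E'
from h import *
import pickle
to([.4285,-.300,.098])
f=grab_frame('wrist');cv2.imwrite('pics/w3.png',f['image'])
E
```

```text
t 1.9167 pos [ 0.4312 -0.3004  0.1028] F [ 0.4 -0.6  0.9] op 0.092 tiltz [-8.e-04  1.e-04 -1.e+00]
shift cm [-0.23 -0.14  0.48] dist 0.006
```

View pics/w3.png

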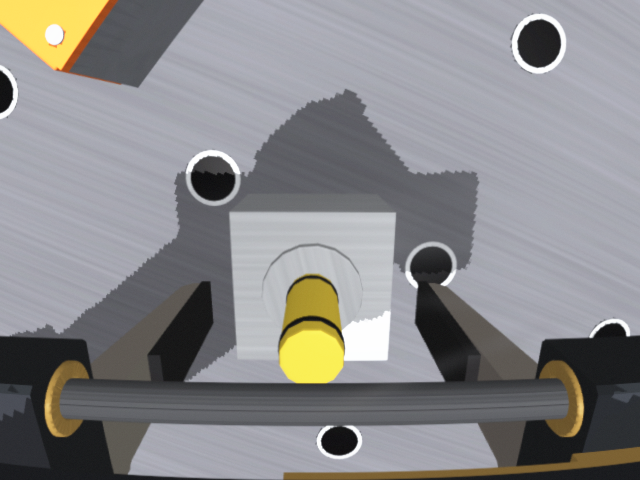

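The mask bias came from the lit inner wall of the cover's hole. Averaging the two views gives the hole at about (0.6256, 0.1236). In the wrist view the handle is centred between the fingers at about (312,350), so I close.

jog_arm([
  {"tx":-0.2,"ty":-0.1,"tz":0.4,"rx":0,"ry":0,"rz":0,"claw":1.5},
  {"tx":-0.2,"ty":-0.1,"tz":0.4,"rx":0,"ry":0,"rz":0,"claw":1.5},
  {"tx":-0.2,"ty":-0.1,"tz":0.4,"rx":0,"ry":0,"rz":0,"claw":1.5},
  {"tx":-0.2,"ty":-0.1,"tz":0.4,"rx":0,"ry":0,"rz":0,"claw":1.5},
  {"tx":-0.2,"ty":-0.1,"tz":0.4,"rx":0,"ry":0,"rz":0,"claw":1.5},
], newtons=30)

```text
t: 2.38
eef_pos: [0.4295, -0.2997, 0.099]
ee_rot: [0.981, 0.195, 0.0, 0.0]
contact_force: [0.8, 0.8, 0.8]
opening: 0.0605
```

jog_arm([
  {"tx":0,"ty":0,"tz":0,"rx":0,"ry":0,"rz":0,"claw":1.5},
  {"tx":0,"ty":0,"tz":0,"rx":0,"ry":0,"rz":0,"claw":1.5},
  {"tx":0,"ty":0,"tz":0,"rx":0,"ry":0,"rz":0,"claw":1.5},
  {"tx":0,"ty":0,"tz":0,"rx":0,"ry":0,"rz":0,"claw":1.5},
  {"tx":0,"ty":0,"tz":0,"rx":0,"ry":0,"rz":0,"claw":1.5},
])

```text
t: 2.8
eef_pos: [0.4293, -0.2995, 0.0985]
ee_rot: [0.981, 0.195, -0.0, -0.0]
contact_force: [-0.0, 0.5, -0.4]
opening: 0.0269
```

jog_arm([
  {"tx":0,"ty":0,"tz":0,"rx":0,"ry":0,"rz":0,"claw":1.5},
  {"tx":0,"ty":0,"tz":0,"rx":0,"ry":0,"rz":0,"claw":1.5},
  {"tx":0,"ty":0,"tz":0,"rx":0,"ry":0,"rz":0,"claw":1.5},
  {"tx":0,"ty":0,"tz":0,"rx":0,"ry":0,"rz":0,"claw":1.5},
])

```text
t: 3.13
eef_pos: [0.4294, -0.2996, 0.0986]
ee_rot: [0.981, 0.195, 0.0, 0.0]
contact_force: [-0.4, -0.9, -1.2]
opening: 0.0234
```

jog_arm([
  {"tx":0,"ty":0,"tz":-1.5,"rx":0,"ry":0,"rz":0,"claw":1.5},
  {"tx":0,"ty":0,"tz":-3.5,"rx":0,"ry":0,"rz":0,"claw":1.5},
  {"tx":0,"ty":0,"tz":-6,"rx":0,"ry":0,"rz":0,"claw":1.5},
  {"tx":0,"ty":0,"tz":-9,"rx":0,"ry":0,"rz":0,"claw":1.5},
  {"tx":0,"ty":0,"tz":-12,"rx":0,"ry":0,"rz":0,"claw":1.5},
])

```text
t: 3.55
eef_pos: [0.4285, -0.2989, 0.219]
ee_rot: [0.981, 0.195, -0.001, -0.001]
contact_force: [-0.2, -0.9, -1.1]
opening: 0.0238
```

```bash
python3 - <<'E'
from h import *
to([.6256,.1236,.225])
f=grab_frame('wrist');cv2.imwrite('pics/w4.png',f['image'])
E
```

```text
t 3.55 pos [ 0.4285 -0.2989  0.219 ] F [-0.2 -0.9 -1.1] op 0.0238 tiltz [-0.002   0.0014 -1.    ]
shift cm [ 34.38 -31.49  -0.58] dist 0.466
```

View pics/w4.png

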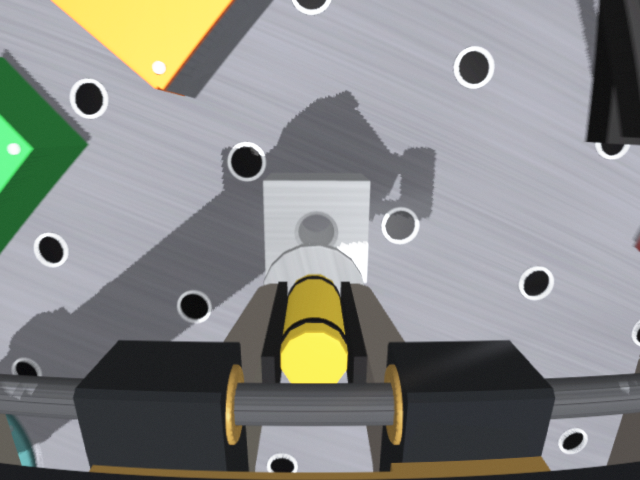

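The pin is held upright, and the empty stand hole shows at (316,231). Next I move over the blue cassette.

jog_arm([
  {"tx":2.0,"ty":-1.8,"tz":-0.6,"rx":0,"ry":0,"rz":0,"claw":1.5},
  {"tx":4.8,"ty":-4.4,"tz":-0.6,"rx":0,"ry":0,"rz":0,"claw":1.5},
  {"tx":7.7,"ty":-7.1,"tz":-0.6,"rx":0,"ry":0,"rz":0,"claw":1.5},
  {"tx":10.6,"ty":-9.7,"tz":-0.6,"rx":0,"ry":0,"rz":0,"claw":1.5},
  {"tx":13.5,"ty":-12.4,"tz":-0.6,"rx":0,"ry":0,"rz":0,"claw":1.5},
])

```text
t: 4.02
eef_pos: [0.5065, -0.1318, 0.2242]
ee_rot: [0.981, 0.195, -0.0, -0.0]
contact_force: [1.4, -0.3, -1.7]
opening: 0.0237
```

jog_arm([
  {"tx":2.9,"ty":-2.7,"tz":0,"rx":0,"ry":0,"rz":0,"claw":1.5},
  {"tx":5.8,"ty":-5.3,"tz":0,"rx":0,"ry":0,"rz":0,"claw":1.5},
  {"tx":8.7,"ty":-8.0,"tz":0,"rx":0,"ry":0,"rz":0,"claw":1.5},
  {"tx":11.6,"ty":-10.6,"tz":0,"rx":0,"ry":0,"rz":0,"claw":1.5},
  {"tx":14.5,"ty":-13.3,"tz":0,"rx":0,"ry":0,"rz":0,"claw":1.5},
])

```text
t: 4.43
eef_pos: [0.5897, 0.0466, 0.2239]
ee_rot: [0.981, 0.195, -0.001, 0.0]
contact_force: [0.1, -0.5, -2.7]
opening: 0.0235
```

jog_arm([
  {"tx":2.8,"ty":-2.5,"tz":0,"rx":0,"ry":0,"rz":0,"claw":1.5},
  {"tx":4.8,"ty":-4.4,"tz":0,"rx":0,"ry":0,"rz":0,"claw":1.5},
  {"tx":6.4,"ty":-5.8,"tz":0,"rx":0,"ry":0,"rz":0,"claw":1.5},
  {"tx":6.4,"ty":-5.8,"tz":0,"rx":0,"ry":0,"rz":0,"claw":1.5},
  {"tx":6.4,"ty":-5.8,"tz":0,"rx":0,"ry":0,"rz":0,"claw":1.5},
])

```text
t: 4.85
eef_pos: [0.6259, 0.1245, 0.2234]
ee_rot: [0.981, 0.196, -0.001, -0.0]
contact_force: [0.1, -0.6, -1.9]
opening: 0.0238
```

```bash
python3 - <<'E'
from h import *
import pickle
to([.6256,.1236,.2])
f=grab_frame('wrist');cv2.imwrite('pics/w5.png',f['image']);pickle.dump(f,open('w5.pkl','wb'))
to([.6256,.1236,.2])
E
```

```text
t 4.85 pos [0.6259 0.1245 0.2234] F [ 0.1 -0.6 -1.9] op 0.0238 tiltz [-0.002 -0.    -1.   ]
shift cm [-0.06  0.08  2.34] dist 0.023
t 4.9 pos [0.6259 0.1227 0.2235] F [-0.1 -0.5 -2.1] op 0.023 tiltz [-0.002  -0.0011 -1.    ]
shift cm [ 0.01 -0.1   2.35] dist 0.024
```

View pics/w5.png

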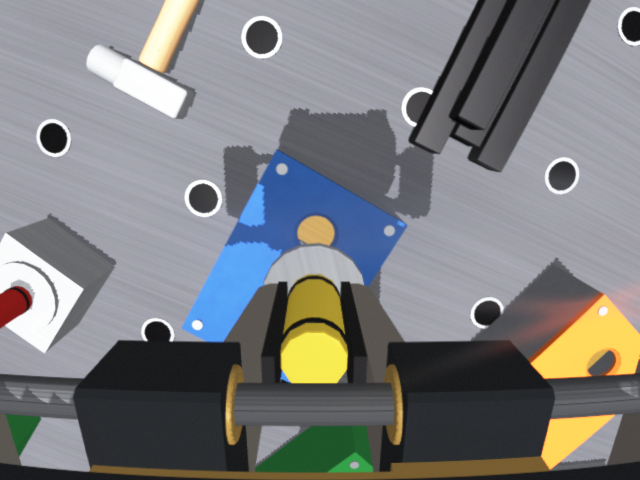

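The hole, with the latch plate visible inside, shows at about (316,233), just ahead of the collar.

```bash
python3 - <<'E'
from h import *
import pickle
f=pickle.load(open('w5.pkl','rb'))
print(onplane(f,[[316,233],[297,233],[335,233],[316,215]],.08).round(4))
hsv=cv2.cvtColor(f['image'],cv2.COLOR_BGR2HSV)
m=cv2.inRange(hsv,(10,60,60),(30,255,255));m[:, :290]=0;m[:,345:]=0;m[:205]=0;m[246:]=0
ys,xs=np.nonzero(m);print(xs.min(),xs.max(),ys.min(),ys.max())
E
```

```text
[[0.6274 0.1225 0.08  ]
 [0.622  0.1354 0.08  ]
 [0.6328 0.1096 0.08  ]
 [0.6398 0.1277 0.08  ]]
298 333 216 245
```

jog_arm([
  {"tx":0.1,"ty":0,"tz":2,"rx":0,"ry":0,"rz":0,"claw":1.5},
  {"tx":0.1,"ty":0,"tz":4,"rx":0,"ry":0,"rz":0,"claw":1.5},
  {"tx":0.1,"ty":0,"tz":5.3,"rx":0,"ry":0,"rz":0,"claw":1.5},
  {"tx":0.1,"ty":0,"tz":5.3,"rx":0,"ry":0,"rz":0,"claw":1.5},
  {"tx":0.1,"ty":0,"tz":5.3,"rx":0,"ry":0,"rz":0,"claw":1.5},
])

```text
t: 5.32
eef_pos: [0.627, 0.1222, 0.171]
ee_rot: [0.981, 0.194, -0.001, 0.0]
contact_force: [0.0, -0.1, -1.3]
opening: 0.0239
```

```bash
python3 - <<'E'
from h import *
to([.6265,.1235,.12])
a=grab_frame('scene');b=grab_frame('side')
x=[cv2.resize(a['image'][190:310,340:500],(400,300)),cv2.resize(b['image'][150:300,130:330],(400,300))];cv2.imwrite('pics/v6.png',np.hstack(x))
E
```

```text
t 5.3167 pos [0.627  0.1222 0.171 ] F [ 0.  -0.1 -1.3] op 0.0239 tiltz [-1.7e-03 -8.0e-04 -1.0e+00]
shift cm [ 0.01 -0.14  5.1 ] dist 0.051
```

View pics/v6.png

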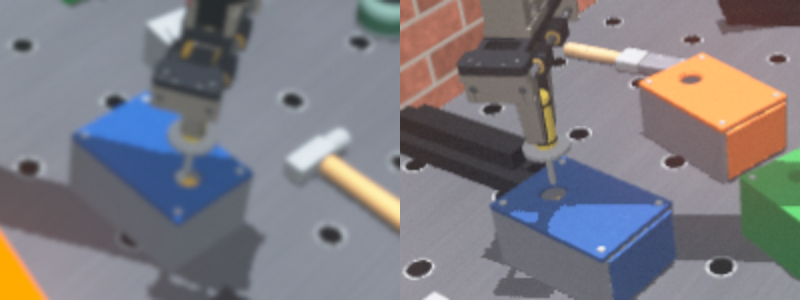

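In both views the tip stands right over the hole. Next I push down in steps.

jog_arm([
  {"tx":0,"ty":-0.1,"tz":1,"rx":0,"ry":0,"rz":0,"claw":1.5},
  {"tx":0,"ty":-0.1,"tz":2,"rx":0,"ry":0,"rz":0,"claw":1.5},
  {"tx":0,"ty":-0.1,"tz":3,"rx":0,"ry":0,"rz":0,"claw":1.5},
  {"tx":0,"ty":-0.1,"tz":3.5,"rx":0,"ry":0,"rz":0,"claw":1.5},
  {"tx":0,"ty":-0.1,"tz":3.5,"rx":0,"ry":0,"rz":0,"claw":1.5},
], newtons=40)

```text
t: 5.83
eef_pos: [0.6259, 0.1241, 0.1344]
ee_rot: [0.981, 0.195, -0.002, 0.0]
contact_force: [0.4, 0.6, -1.8]
opening: 0.0236
```

```bash
python3 - <<'E'
from h import *
to([.6265,.1235,.12])
E
```

```text
t 5.8333 pos [0.6259 0.1241 0.1344] F [ 0.4  0.6 -1.8] op 0.0236 tiltz [-3.5e-03 -8.0e-04 -1.0e+00]
shift cm [0.04 0.08 1.44] dist 0.014
```

jog_arm([
  {"tx":0,"ty":0,"tz":0.4,"rx":0,"ry":0,"rz":0,"claw":1.5},
  {"tx":0,"ty":0,"tz":0.8,"rx":0,"ry":0,"rz":0,"claw":1.5},
  {"tx":0,"ty":0,"tz":1.2,"rx":0,"ry":0,"rz":0,"claw":1.5},
  {"tx":0,"ty":0,"tz":1.3,"rx":0,"ry":0,"rz":0,"claw":1.5},
  {"tx":0,"ty":0,"tz":1.3,"rx":0,"ry":0,"rz":0,"claw":1.5},
])

```text
t: 6.25
eef_pos: [0.6276, 0.1246, 0.1242]
ee_rot: [0.981, 0.195, 0.001, 0.0]
contact_force: [-1.0, -0.6, 3.6]
opening: 0.0236
```

```bash
python3 - <<'E'
from h import *
to([.6265,.1235,.12])
a=grab_frame('scene');b=grab_frame('side')
x=[cv2.resize(a['image'][190:310,340:500],(400,300)),cv2.resize(b['image'][150:300,130:330],(400,300))];cv2.imwrite('pics/v7.png',np.hstack(x))
E
```

```text
t 6.25 pos [0.6276 0.1246 0.1242] F [-1.  -0.6  3.6] op 0.0236 tiltz [ 1.2e-03  2.0e-04 -1.0e+00]
shift cm [-0.15  0.06  0.42] dist 0.004
```

View pics/v7.png

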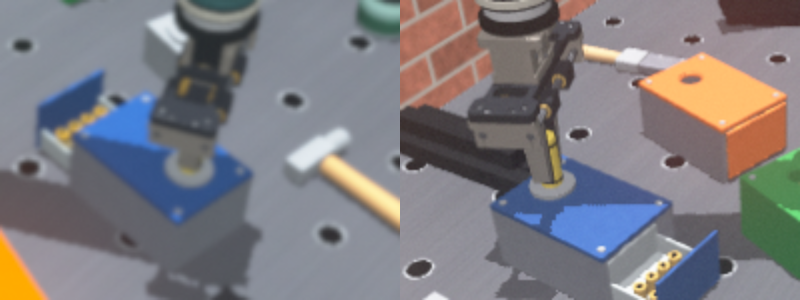

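The blue tray has sprung out, with its brass nozzles visible, and the orange tray is shut. I lift straight out.

jog_arm([
  {"tx":0,"ty":0,"tz":-1.5,"rx":0,"ry":0,"rz":0,"claw":1.5},
  {"tx":0,"ty":0,"tz":-3.5,"rx":0,"ry":0,"rz":0,"claw":1.5},
  {"tx":0,"ty":0,"tz":-6,"rx":0,"ry":0,"rz":0,"claw":1.5},
  {"tx":0,"ty":0,"tz":-8.5,"rx":0,"ry":0,"rz":0,"claw":1.5},
  {"tx":0,"ty":0,"tz":-10,"rx":0,"ry":0,"rz":0,"claw":1.5},
])

```text
t: 6.77
eef_pos: [0.6279, 0.1248, 0.2258]
ee_rot: [0.981, 0.195, 0.001, -0.0]
contact_force: [0.6, 0.1, -1.9]
opening: 0.0233
```

```bash
python3 - <<'E'
from h import *
to([.4294,-.2996,.215])
a=grab_frame('scene');b=grab_frame('side')
x=[cv2.resize(a['image'][190:310,340:500],(400,300)),cv2.resize(b['image'][150:300,130:330],(400,300))];cv2.imwrite('pics/v8.png',np.hstack(x))
E
```

```text
t 6.7667 pos [0.6279 0.1248 0.2258] F [ 0.6  0.1 -1.9] op 0.0233 tiltz [ 2.6e-03  7.0e-04 -1.0e+00]
shift cm [-34.58  31.61   1.  ] dist 0.469
```

View pics/v8.png

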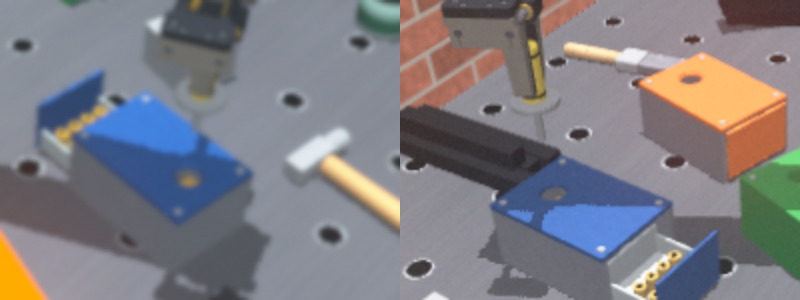

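The pin is clear of the cover and the tray stays out. I go back to the stand.

jog_arm([
  {"tx":-2.0,"ty":1.8,"tz":0,"rx":0,"ry":0,"rz":0,"claw":1.5},
  {"tx":-4.8,"ty":4.4,"tz":0,"rx":0,"ry":0,"rz":0,"claw":1.5},
  {"tx":-7.7,"ty":7.1,"tz":0,"rx":0,"ry":0,"rz":0,"claw":1.5},
  {"tx":-10.6,"ty":9.7,"tz":0,"rx":0,"ry":0,"rz":0,"claw":1.5},
  {"tx":-13.5,"ty":12.4,"tz":0,"rx":0,"ry":0,"rz":0,"claw":1.5},
])

```text
t: 7.28
eef_pos: [0.5478, -0.0431, 0.2216]
ee_rot: [0.981, 0.195, -0.001, -0.0]
contact_force: [0.8, -1.1, -1.3]
opening: 0.0232
```

jog_arm([
  {"tx":-2.9,"ty":2.7,"tz":0,"rx":0,"ry":0,"rz":0,"claw":1.5},
  {"tx":-5.8,"ty":5.3,"tz":0,"rx":0,"ry":0,"rz":0,"claw":1.5},
  {"tx":-8.7,"ty":8.0,"tz":0,"rx":0,"ry":0,"rz":0,"claw":1.5},
  {"tx":-11.6,"ty":10.6,"tz":0,"rx":0,"ry":0,"rz":0,"claw":1.5},
  {"tx":-14.5,"ty":13.3,"tz":0,"rx":0,"ry":0,"rz":0,"claw":1.5},
])

```text
t: 7.7
eef_pos: [0.4647, -0.2213, 0.222]
ee_rot: [0.981, 0.195, -0.001, -0.001]
contact_force: [1.5, -0.2, -2.6]
opening: 0.0236
```

jog_arm([
  {"tx":-2.8,"ty":2.5,"tz":0,"rx":0,"ry":0,"rz":0,"claw":1.5},
  {"tx":-4.8,"ty":4.4,"tz":0,"rx":0,"ry":0,"rz":0,"claw":1.5},
  {"tx":-6.6,"ty":5.9,"tz":1,"rx":0,"ry":0,"rz":0,"claw":1.5},
  {"tx":-6.6,"ty":5.9,"tz":1,"rx":0,"ry":0,"rz":0,"claw":1.5},
  {"tx":-6.6,"ty":5.9,"tz":1,"rx":0,"ry":0,"rz":0,"claw":1.5},
])

```text
t: 8.12
eef_pos: [0.4265, -0.3005, 0.2115]
ee_rot: [0.981, 0.193, -0.001, -0.001]
contact_force: [0.1, 0.1, -2.2]
opening: 0.0236
```

```bash
python3 - <<'E'
from h import *
import pickle
f=grab_frame('wrist');cv2.imwrite('pics/w9.png',f['image']);pickle.dump(f,open('w9.pkl','wb'))
to([.4294,-.2996,.15])
E
```

```text
t 8.1667 pos [ 0.4277 -0.2993  0.2121] F [ 0.6 -0.  -3. ] op 0.0229 tiltz [-0.0019  0.0019 -1.    ]
shift cm [0.15 0.11 6.21] dist 0.062
```

View pics/w9.png

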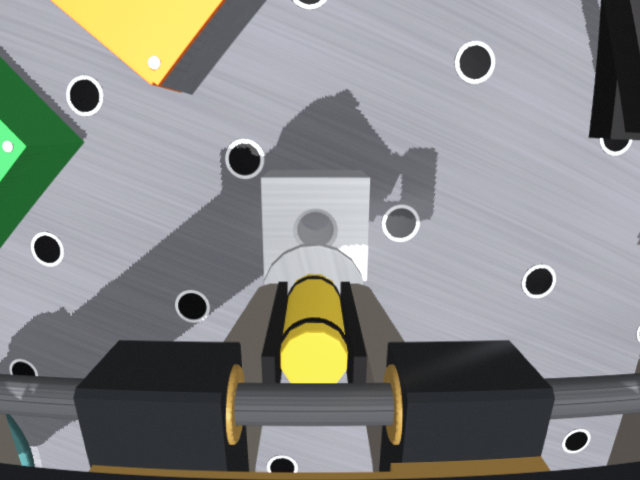

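The view matches the one just after pick-up, with the stand hole at (315,229) straight below the pin. I descend.

jog_arm([
  {"tx":0.1,"ty":0.1,"tz":2,"rx":0,"ry":0,"rz":0,"claw":1.5},
  {"tx":0.1,"ty":0.1,"tz":4,"rx":0,"ry":0,"rz":0,"claw":1.5},
  {"tx":0.1,"ty":0.1,"tz":6,"rx":0,"ry":0,"rz":0,"claw":1.5},
  {"tx":0.1,"ty":0.1,"tz":6,"rx":0,"ry":0,"rz":0,"claw":1.5},
  {"tx":0.1,"ty":0.1,"tz":6,"rx":0,"ry":0,"rz":0,"claw":1.5},
])

```text
t: 8.58
eef_pos: [0.4299, -0.2987, 0.1528]
ee_rot: [0.981, 0.196, -0.001, -0.001]
contact_force: [0.0, 0.2, -1.9]
opening: 0.0234
```

```bash
python3 - <<'E'
from h import *
to([.4294,-.2996,.1])
a=grab_frame('scene');b=grab_frame('side')
x=[cv2.resize(a['image'][260:380,160:320],(400,300)),cv2.resize(b['image'][130:220,300:420],(400,300))];cv2.imwrite('pics/v10.png',np.hstack(x))
E
```

```text
t 8.5833 pos [ 0.4299 -0.2987  0.1528] F [ 0.   0.2 -1.9] op 0.0234 tiltz [-0.0019  0.0019 -1.    ]
shift cm [-0.07  0.08  5.28] dist 0.053
```

View pics/v10.png

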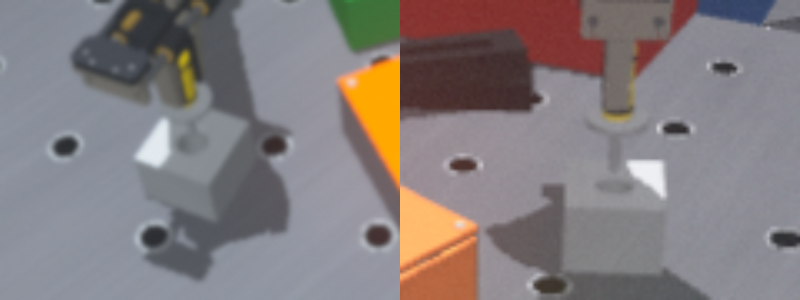

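The tip is over the hole in both views, so I lower the pin in.

jog_arm([
  {"tx":0,"ty":0,"tz":1.2,"rx":0,"ry":0,"rz":0,"claw":1.5},
  {"tx":0,"ty":0,"tz":2.4,"rx":0,"ry":0,"rz":0,"claw":1.5},
  {"tx":0,"ty":0,"tz":3.6,"rx":0,"ry":0,"rz":0,"claw":1.5},
  {"tx":0,"ty":0,"tz":4.5,"rx":0,"ry":0,"rz":0,"claw":1.5},
  {"tx":0,"ty":0,"tz":4.8,"rx":0,"ry":0,"rz":0,"claw":1.5},
])

```text
t: 9.1
eef_pos: [0.4298, -0.3002, 0.1054]
ee_rot: [0.981, 0.195, -0.0, -0.0]
contact_force: [0.7, -0.2, -1.7]
opening: 0.0233
```

jog_arm([
  {"tx":0,"ty":0,"tz":0.1,"rx":0,"ry":0,"rz":0,"claw":1.5},
  {"tx":0,"ty":0,"tz":0.2,"rx":0,"ry":0,"rz":0,"claw":1.5},
  {"tx":0,"ty":0,"tz":0.3,"rx":0,"ry":0,"rz":0,"claw":1.5},
  {"tx":0,"ty":0,"tz":0.3,"rx":0,"ry":0,"rz":0,"claw":1.5},
])

```text
t: 9.43
eef_pos: [0.43, -0.3006, 0.103]
ee_rot: [0.981, 0.195, 0.0, 0.0]
contact_force: [0.6, -0.1, -1.8]
opening: 0.0232
```

jog_arm([
  {"tx":0,"ty":0,"tz":0.1,"rx":0,"ry":0,"rz":0,"claw":1.5},
  {"tx":0,"ty":0,"tz":0.2,"rx":0,"ry":0,"rz":0,"claw":1.5},
  {"tx":0,"ty":0,"tz":0.3,"rx":0,"ry":0,"rz":0,"claw":1.5},
  {"tx":0,"ty":0,"tz":0.3,"rx":0,"ry":0,"rz":0,"claw":1.5},
  {"tx":0,"ty":0,"tz":0.3,"rx":0,"ry":0,"rz":0,"claw":1.5},
])

```text
t: 9.85
eef_pos: [0.4296, -0.3004, 0.0995]
ee_rot: [0.981, 0.195, -0.0, -0.0]
contact_force: [0.0, -0.3, -2.3]
opening: 0.0235
```

```bash
python3 - <<'E'
from h import *
to([.4294,-.2996,.0986])
f=grab_frame('wrist');b=grab_frame('side')
x=[cv2.resize(f['image'],(400,300)),cv2.resize(b['image'][130:220,300:420],(400,300))];cv2.imwrite('pics/v11.png',np.hstack(x))
E
```

```text
t 9.85 pos [ 0.4296 -0.3004  0.0995] F [ 0.  -0.3 -2.3] op 0.0235 tiltz [-2.e-04  1.e-04 -1.e+00]
shift cm [ 0.01 -0.08  0.09] dist 0.001
```

View pics/v11.png

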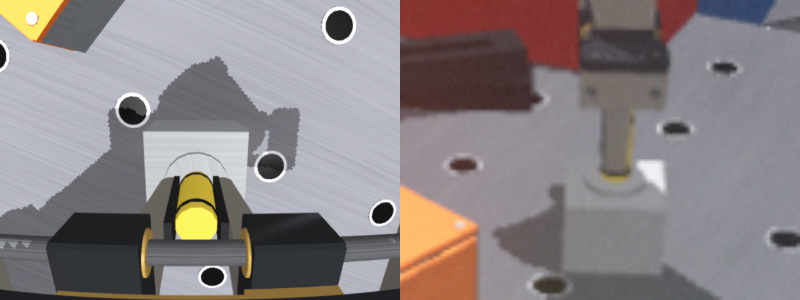

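The collar is about 1 mm above the stand. I lower the last 1.5 mm and open.

jog_arm([
  {"tx":0,"ty":0,"tz":0.1,"rx":0,"ry":0,"rz":0,"claw":1.5},
  {"tx":0,"ty":0,"tz":0.1,"rx":0,"ry":0,"rz":0,"claw":1.5},
  {"tx":0,"ty":0,"tz":0.15,"rx":0,"ry":0,"rz":0,"claw":1.5},
  {"tx":0,"ty":0,"tz":0.15,"rx":0,"ry":0,"rz":0,"claw":1.5},
])

```text
t: 10.28
eef_pos: [0.4298, -0.3005, 0.0985]
ee_rot: [0.981, 0.195, 0.0, 0.0]
contact_force: [-0.9, 1.1, 3.5]
opening: 0.0229
```

jog_arm([
  {"tx":0,"ty":0,"tz":0,"rx":0,"ry":0,"rz":0,"claw":4},
  {"tx":0,"ty":0,"tz":0,"rx":0,"ry":0,"rz":0,"claw":6},
  {"tx":0,"ty":0,"tz":0,"rx":0,"ry":0,"rz":0,"claw":9.1},
  {"tx":0,"ty":0,"tz":0,"rx":0,"ry":0,"rz":0,"claw":9.1},
  {"tx":0,"ty":0,"tz":0,"rx":0,"ry":0,"rz":0,"claw":9.1},
])

```text
t: 10.7
eef_pos: [0.4297, -0.3004, 0.098]
ee_rot: [0.981, 0.195, -0.0, 0.0]
contact_force: [0.2, 0.3, -0.5]
opening: 0.0546
```

jog_arm([
  {"tx":0,"ty":0,"tz":0,"rx":0,"ry":0,"rz":0,"claw":9.1},
  {"tx":0,"ty":0,"tz":0,"rx":0,"ry":0,"rz":0,"claw":9.1},
  {"tx":0,"ty":0,"tz":0,"rx":0,"ry":0,"rz":0,"claw":9.1},
  {"tx":0,"ty":0,"tz":0,"rx":0,"ry":0,"rz":0,"claw":9.1},
  {"tx":0,"ty":0,"tz":0,"rx":0,"ry":0,"rz":0,"claw":9.1},
])

```text
t: 11.12
eef_pos: [0.4297, -0.3004, 0.0981]
ee_rot: [0.981, 0.195, 0.0, 0.0]
contact_force: [0.6, 0.1, -0.6]
opening: 0.0879
```

The collar seated with about 5 N and the jaws opened clear of the handle. I retreat straight up.

jog_arm([
  {"tx":0,"ty":0,"tz":-2,"rx":0,"ry":0,"rz":0,"claw":9.1},
  {"tx":0,"ty":0,"tz":-4.5,"rx":0,"ry":0,"rz":0,"claw":9.1},
  {"tx":0,"ty":0,"tz":-7.5,"rx":0,"ry":0,"rz":0,"claw":9.1},
  {"tx":0,"ty":0,"tz":-10.5,"rx":0,"ry":0,"rz":0,"claw":9.1},
  {"tx":0,"ty":0,"tz":-13.5,"rx":0,"ry":0,"rz":0,"claw":9.1},
])

```text
t: 11.53
eef_pos: [0.4294, -0.3002, 0.2344]
ee_rot: [0.981, 0.195, -0.0, -0.0]
contact_force: [0.1, -0.9, 1.1]
opening: 0.0911
```

jog_arm([
  {"tx":0,"ty":0,"tz":0,"rx":0,"ry":0,"rz":0,"claw":9.1},
  {"tx":0,"ty":0,"tz":0,"rx":0,"ry":0,"rz":0,"claw":9.1},
  {"tx":0,"ty":0,"tz":0,"rx":0,"ry":0,"rz":0,"claw":9.1},
])

```text
t: 11.78
eef_pos: [0.4292, -0.3002, 0.2326]
ee_rot: [0.981, 0.195, -0.0, -0.0]
contact_force: [-0.0, -0.5, 0.2]
opening: 0.0911
```

```bash
python3 - <<'E'
from h import *
to([.4294,-.2996,.0986])
f=grab_frame('wrist');a=grab_frame('scene');b=grab_frame('side')
x=[cv2.resize(q,(400,300)) for q in (f['image'],b['image'][130:220,300:420],a['image'][190:370,200:460],b['image'][160:310,150:350])];cv2.imwrite('pics/v12.png',np.vstack([np.hstack(x[:2]),np.hstack(x[2:])]))
# pin: yellow top contour in wrist view
P=[]
for n,g,r in [('scene',a,(215,285,255,325)),('side',b,(350,155,380,190))]:
    h=cv2.cvtColor(g['image'],cv2.COLOR_BGR2HSV);m=cv2.inRange(h,(20,100,60),(35,255,255));m2=np.zeros_like(m);m2[r[1]:r[3],r[0]:r[2]]=m[r[1]:r[3],r[0]:r[2]]
    ys,xs=np.nonzero(m2);print(n,xs.mean(),ys.mean(),len(xs));P.append(ray(g,[[xs.mean(),ys.mean()]]))
(o1,v1),(o2,v2)=P;s=np.linalg.lstsq(np.c_[v1[0],-v2[0]],o2-o1,rcond=None)[0];print((o1+v1[0]*s[0]+o2+v2[0]*s[1])/2)
# tray front upper edge distance
E
```

```text
t 11.7833 pos [ 0.4292 -0.3002  0.2326] F [-0.  -0.5  0.2] op 0.0911 tiltz [-7.e-04  2.e-04 -1.e+00]
shift cm [ 0.05 -0.05 13.4 ] dist 0.134
scene 234.04739336492892 305.042654028436 211
side 364.7150837988827 172.47486033519553 179
[ 0.42679684 -0.30027932  0.0954216 ]
```

View pics/v12.png

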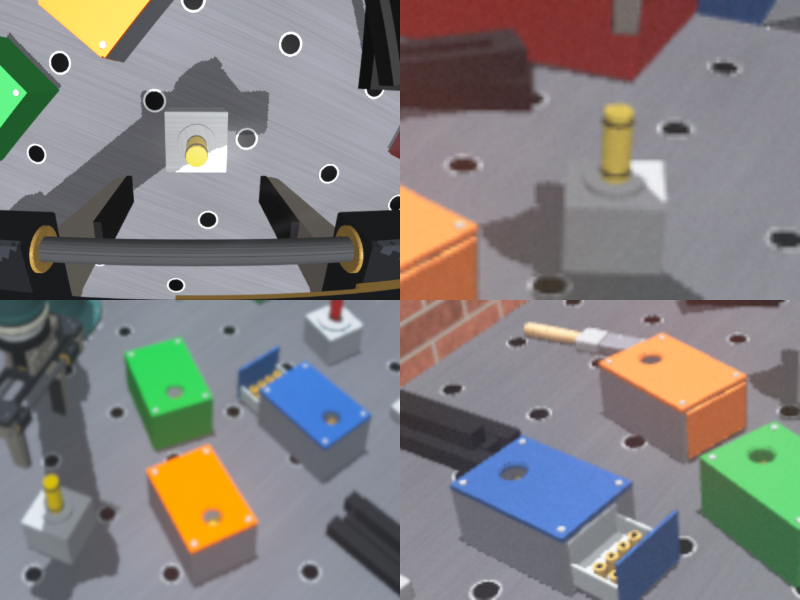

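```bash
python3 - <<'E'
from h import *
import pickle
f=pickle.load(open('f0.pkl','rb'))['side']
print(onplane(f,[[266,244.5]],.08),onplane(f,[[289,266.5],[261,296]],.072))
print(onplane(f,[[266,252.5],[230,280]],.08))
E
```

```text
[[0.50961924 0.06960414 0.08      ]] [[0.43439406 0.10457862 0.072     ]
 [0.43982979 0.2037582  0.072     ]]
[[0.49504785 0.09356862 0.08      ]
 [0.51297654 0.19866898 0.08      ]]
```

```bash
python3 -c "
from station import order
print(order.close_job())"
```

```text
the job is handed in; nothing more can be done
None
```

I took the yellow-handled pin from its stand and pushed it down through the blue cover's hole until the tray sprang out. I then put it back upright in its own stand, let go, backed off upward and handed the job in at about 12 s.

**Last checks:**
- **Pin:** triangulated handle centre at (0.427, -0.300, 0.095), against the stand's axis at about (0.428, -0.301) and a seated height of 0.096. It looks upright with its collar flat on the block.
- **Blue tray:** by a rough pixel estimate its front is about 65 mm ahead of the housing, so it looks fully out. It stayed out after the pin was withdrawn.
- **Orange tray:** looks shut in the scene and side views.
- **Gripper:** about 13 cm above the seated grasp height, open, touching nothing. The largest force I read was about 5 N.

**What disagreed or failed:**
- The first two move calls were refused because every row needs all seven keys. Nothing moved.
- The scene and side estimates of the blue hole first differed by about 14 mm, because the hole's lit inner wall biased the colour mask. Their average agreed with the wrist camera to about 2 mm, and I used that.
- I stopped the push at about 8 mm of latch travel, not the full 12 to 14 mm, as the tray was already out.

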